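# Free a lipped caddy from its display cradle

### The job

Take the wooden caddy out of its display cradle: tip it back by raising its front until the front foot clears the retaining lip, draw it out forwards from under the side flanges, then set it down, without dropping it, in the middle of the cutting board, upright and with its long sides along the board's, and let go. The cradle's lip and flanges sit at a slightly different height every time, so feel your way and never force the caddy or yourself against the cradle (stay below 20 N). Leave everything else on the counter where it is.

Things in the scene. Friction and masses are not known exactly. Their poses are not given: they have to be found in the camera images.
- stand: Wooden display cradle (fixed), 230 mm long (x), 164 mm wide (y). Origin: on the counter below the place where the caddy sits; x points to the cradle's closed rear, -x to its open front with the lip; z up. 58 mm cheeks (tops 70 mm above the counter); rear wall, inner face x = +108 mm, top z = 62 mm. A rigid retaining frame (lip, side plates, flanges) clamped in it counts as part of it.
- seat (a point): Middle of the cradle's floor, 12 mm straight above the cradle's origin, same axes. The frame's side plates have their inner faces at y = -62 and +62 mm. The frame was clamped by hand at a height that differs each time over a range of 18 mm and IS NOT MEASURED: it must be felt (or seen). It does not give when pressed.
- lip_base (a point): On the cradle's floor below the middle of the lip (x = -93.5 mm from the seat), same axes. The lip is a cross bar 10 mm thick standing across the front (x = -98.5 to -88.5 mm from the seat). Its top is anywhere from 19 to 37 mm above this point, unmeasured. Lifted level, the caddy meets the flanges 3 mm before its front foot clears the lip.
- flange_base (a point): On the cradle's floor below the flanges' front ends (x = -32.5 mm from the seat, y = 0), same axes. The two inturned flanges overhang the caddy's long walls: |y| from 43 to 69 mm, x from here to the rear, 9 mm thick; the middle and all in front are open above. Their underside is always 57 mm above the lip's top, so 76 to 94 mm above this floor, unmeasured.
- caddy_mid (a point): Centre (64 mm above the underside) of the wooden caddy: open box 165 mm long (x), 110 mm wide (y), wall tops 60 mm above its underside, a handle board across its middle, 128 mm tall in all; 0.29 to 0.59 kg, balanced about its middle. x points to its rear end, z up. It starts within 3 mm and 1 degree of the cradle's seat and axes; 7 mm free on either side.
- caddy_grip (a point): Where to grip the caddy: in its handle board, 20 mm below the top edge, 108 mm above the underside, same axes as caddy_mid. The board is 12 mm thick along the caddy's x and 60 mm wide along its y; 65 mm is free on both sides of it.
- caddy_foot (a point): Middle of the lower front edge of the caddy's front foot (82.5 mm before its middle, at the underside). A cross foot 12 mm long, 10 mm high is under each end; the front one is caught behind the lip (gap 3 to 9 mm). With the rear foot kept within 2 mm of the floor and the front raised until the walls just touch the flanges' front ends, this edge is 2 mm or more above the lip's top.
- board: Dark wooden cutting board (fixed), 260 mm long (x) by 200 mm wide (y), 18 mm thick, with a short 55 mm wide grip at its -x end (not part of the 260 mm). Origin: middle of the underside of the 260 x 200 mm part, so its upper face is 18 mm higher.
- mill_mid (a point): Bystander, leave alone: wooden pepper mill, 52 mm wide, 120 mm tall. Point near its middle.
- eggcup_mid (a point): Bystander, leave alone: small turned egg cup with egg, 46 mm wide, 60 mm tall. Point near its middle.
- pestle_mid (a point): Bystander, leave alone: wooden pestle standing upright, 40 mm wide, 115 mm tall. Point near its middle.
- spoon_mid (a point): Bystander, leave alone: 160 mm wooden spoon lying crosswise on the counter. Point near its middle.
Things that resemble listed ones, but are neither listed nor needed, are in the scene too. What is shaped like the part that bears caddy_mid but purple is not meant.

How it is judged (in metres and radians):
On the way, in this order (a step that is already met when the one before it is completed fails the run):
1. the caddy, tilted back, has its front foot out over the lip while its middle is still inside the cradle (x of caddy_foot in the frame of stand below -0.105 m and z of caddy_mid in the frame of stand below 0.16 m and x of caddy_mid in the frame of stand above -0.12 m and angle between caddy_mid's own z axis and vertical above 0.06 rad), for 0.05 s.
2. the caddy stands on the board (within 6 mm) while the fingers still hold it: it is set down, not dropped (x of caddy_mid in the frame of board between -0.03 and 0.03 m and y of caddy_mid in the frame of board between -0.03 and 0.03 m and z of caddy_mid in the frame of board between 0.076 and 0.088 m and angle between caddy_mid's own z axis and vertical below 0.06 rad and angle between the x axis of caddy_mid and the x axis of board, either way round below 0.25 rad and contact force between the fingers and caddy above 0.5 N), for 0.05 s.
At the end, for the whole second after the job is handed in: The caddy stands upright (within 0.06 rad) on the cutting board, its middle within 30 mm of the board's middle along each of the board's axes, its length along the board's within 0.25 rad, released and at rest (x of caddy_mid in the frame of board between -0.03 and 0.03 m and y of caddy_mid in the frame of board between -0.03 and 0.03 m and z of caddy_mid in the frame of board between 0.076 and 0.088 m and angle between caddy_mid's own z axis and vertical below 0.06 rad and angle between the x axis of caddy_mid and the x axis of board, either way round below 0.25 rad); the robot touches nothing.
It fails at once if the caddy or the robot presses on the cradle with more than 20 N (contact force between stand and anything else above 20 N).
It fails at once if a bystander is moved by more than 30 mm (distance of any of mill_mid, eggcup_mid, pestle_mid, spoon_mid from where it was at the start of the episode above 0.03 m).
It also fails if it takes over 70 s, if anything falls off the work surface, if the arm or the gripper's body presses on something with over 40 N, if the wrist force passes 120 N, or if a joint passes its speed limit or range.

### The arm

A 6-joint arm with a two-finger parallel gripper is mounted at the origin on the work surface. World frame = base frame: x ahead of the robot, y to its left, z up, the work surface at z = 0. Lengths are in mm, angles in rad, forces in N, time in s.
With the tool pointing down it reaches from about 325 to 875 mm from the base axis. Payload 4.4 kg.
Tool frame: the origin (TCP) lies on the centre line of the jaws, within the pads' length; the fingertips stand ahead of it and the grasp point (between the pads) lies 6 mm ahead of it (ctrl.tcp_to_tips is the z of the fingertips in the tool frame, in mm); z points along the fingers, y is the direction in which the jaws open and shut (so a half turn about z gives the same grasp; the last joint's range is limited). The gripper opens to 85 mm and grips with 20 to 120 N. Pads are 22 mm wide; open, the fingers measure 114 mm over their backs; the gripper's body (76 mm by 85 mm) begins 54 mm behind the grasp point. The pads swing forward as they close: fully open they stand 13 mm farther back than shut.
Start: joints at [1.187, 0.207, 1.542, -0, 1.393, -0.15], TCP at [133.223, 559.356, 256.282] pointing down, gripper open.
Joint ranges: [-2.73, 2.73], [-0.86, 2.22], [0.23, 2.46], [-1.11, 4.25], [0.08, 2.63], [-2.82, 2.82]. Speed limits (rad/s): [2.79, 2.79, 3.14, 3.14, 3.14, 3.14].

### API

Orientations are given as a 3x3 rotation matrix whose columns are the frame's x, y, z axes.
In Python, from plant import ctrl, sensors, optics gives the robot as it stands. Calls block until the motion is done:
- ctrl.move_ptp(position, orientation): joint-space move of the TCP to a pose.
- ctrl.move_l(position, rot=None, vel=150, threshold=None): straight line of the TCP; rot=None keeps the orientation; vel is the mean speed in mm/s. With threshold (N) it stops when the force on the tool has changed by that much, and returns True; else False.
- ctrl.set_joints(angles): joint-space move.
- ctrl.gripper_to(opening, force=None): finger opening in mm; force is the grip in N (None keeps the last); returns when the fingers have stopped.
- ctrl.hold(seconds).
- ctrl.solve_ik(position, orientation): joint angles nearest the present ones, or None.
- sensors.read_state(): the state.
- optics.grab_frame(name): name is "side" or "top"; returns (picture, depth): 384x512x3 uint8, red, green, blue; 384x512 float32, mm along the optical axis (not along the pixel's ray), 0 where there is no reading.
- optics.camera_params(name): a dict with "mtx" (3x3 intrinsics, pixels), "R" (3x3) and "t" (3): a world point X has camera coordinates R X + t. Camera axes: x right, y down, z forward; pixel columns grow to the right and rows downward; lengths in mm; the calibration is good to about 2 mm. A picture is of the moment at which its call begins. camera_params takes no time and is no camera call.
A pose or a line that the arm cannot do raises ctrl.MotionError and nothing moves.
- ctrl.finish_job(): hands the job in, once; it reports no verdict.
The state is a dict: "t": time; "q": joint angles; "qvel": joint speeds; "tau": joint torques, N m; "eef_pos": TCP position; "eef_rot": TCP orientation; "force": force on the tool from outside, world axes, zero at the start; "wrist_torque": the same for the moment, N m; "grip_width": finger opening in mm.
Only numpy, scipy, OpenCV 4.12 (cv2) and the standard library are available. Lean on these libraries where they do the work, as an engineer would, in place of code of your own. Each camera call takes 0.05 s, during which the arm holds its last target. There are 200 camera calls.

## Working session

There is one attempt and no reset: what is moved stays moved. The work goes in short steps, each a Python script; the robot and the scene stay as the last script left them, time stands still between calls to the robot, and variables do not carry over. Pictures are saved under pics/ and viewed, about 8 in all and at most 12, crops included, and the job is handed in when it is done.

```bash
ls; mkdir -p pics; python3 - <<'E'
from plant import ctrl,sensors,optics
import cv2,numpy as np
for n in("side","top"):
    p,d=optics.grab_frame(n); np.savez(f"pics/{n}0.npz",p=p,d=d); cv2.imwrite(f"pics/{n}0.png",cv2.resize(p[:,:,::-1],None,fx=1.5,fy=1.5))
    c=optics.camera_params(n); print(n,c["mtx"].round(1).tolist(),(-c["R"].T@c["t"]).round(0),c["R"].round(3).tolist(),(d>0).mean())
s=sensors.read_state();print(s["t"],ctrl.tcp_to_tips,s["eef_rot"].round(3).tolist(),s["grip_width"])
E
```

```text
pics
side [[381.9, 0.0, 250.7], [0.0, 381.9, 197.2], [0.0, 0.0, 1.0]] [ 265. -746.  922.] [[0.944, -0.328, -0.019], [-0.255, -0.694, -0.674], [0.208, 0.641, -0.739]] 0.9962615966796875
top [[460.3, 0.0, 251.2], [0.0, 460.3, 194.6], [0.0, 0.0, 1.0]] [ 293.  -34. 1248.] [[-0.029, -0.999, -0.019], [-0.986, 0.032, -0.165], [0.165, 0.014, -0.986]] 0.9957834879557291
0.1 25.0 [[-0.973, 0.232, -0.001], [0.232, 0.973, -0.002], [0.0, -0.002, -1.0]] 85.08573326391794
```

View pics/side0.png

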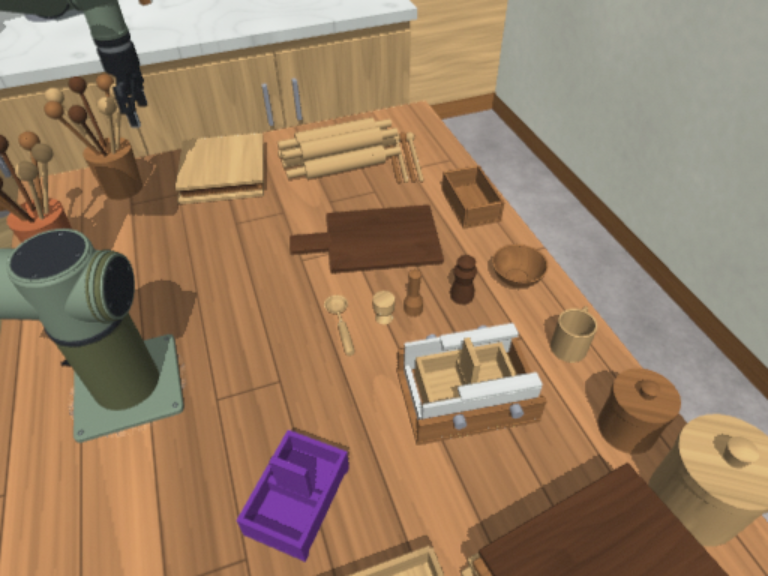

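View pics/top0.png

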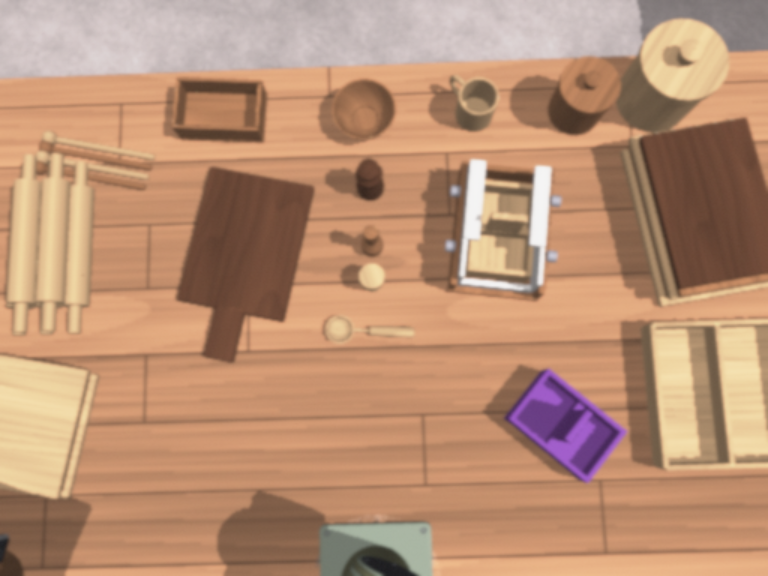

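Side view: the cradle with white frame sits at about (470,380), with its open front toward the robot. The board is at (385,238). Top view: cradle at (503,230), board at (248,243), bystanders in the column at x≈370 between them. Next I measure with depth.

```bash
cat > h.py <<'E'
import numpy as np,cv2
from plant import ctrl,sensors,optics
def cloud(n,d):
    c=optics.camera_params(n);v,u=np.mgrid[:384,:512]
    P=np.stack([(u-c["mtx"][0,2])/c["mtx"][0,0]*d,(v-c["mtx"][1,2])/c["mtx"][1,1]*d,d],-1)
    return (P-c["t"])@c["R"]
def load(n,k=0):
    z=np.load(f"pics/{n}{k}.npz");return z["p"],z["d"],cloud(n,z["d"])
E
python3 - <<'E'
from h import *
for n in("top","side"):
    p,d,X=load(n); hsv=cv2.cvtColor(p,cv2.COLOR_RGB2HSV)
    r=lambda x0,x1,y0,y1:(X[...,0]>x0)&(X[...,0]<x1)&(X[...,1]>y0)&(X[...,1]<y1)&(d>0)
    tab=r(300,500,0,200)&(abs(X[...,2])<8); print(n,"table z",np.median(X[tab][:,2]).round(1))
    # cradle region white
    w=(hsv[...,1]<50)&(hsv[...,2]>150)&r(400,800,-320,0)&(X[...,2]>20)
    Q=X[w]; print("white",len(Q)); 
    h,e=np.histogram(Q[:,2],np.arange(20,130,4)); print([(int(a),int(b)) for a,b in zip(e,h) if b])
    ft=Q[(Q[:,2]>np.percentile(Q[:,2],60)-4)]
    for s in (1,-1):
        m=w&(X[...,2]>92)&((X[...,1]>-165) if s>0 else (X[...,1]<-165))
        if m.sum()>10:
            q=X[m]; rc=cv2.minAreaRect(q[:,:2].astype(np.float32)); print("flange",s,len(q),np.round(rc[0],1),np.round(rc[1],1),round(rc[2],1),"z",np.percentile(q[:,2],[5,25,50,75,95]).round(1),"x",np.percentile(q[:,0],[1,99]).round(0),"y",np.percentile(q[:,1],[1,99]).round(0))
    # board
    b=(hsv[...,2]<125)&r(350,850,0,450)&(X[...,2]>8)&(X[...,2]<26)
    b=cv2.morphologyEx(b.astype(np.uint8),cv2.MORPH_OPEN,np.ones((3,3)))
    k,l,st,_=cv2.connectedComponentsWithStats(b); i=1+np.argmax(st[1:,4]); m=l==i
    q=X[m]; print("board z",np.median(q[:,2]).round(1),len(q))
    core=cv2.morphologyEx(m.astype(np.uint8),cv2.MORPH_OPEN,np.ones((41,41) if n=="top" else (25,25)))>0
    for mm in(m,core):
        rc=cv2.minAreaRect(X[mm][:,:2].astype(np.float32)); print("board",np.round(rc[0],1),np.round(rc[1],1),round(rc[2],1),X[mm][:,:2].mean(0).round(1))
    hd=m&~(cv2.dilate(core.astype(np.uint8),np.ones((5,5)))>0);
    k,l,st,_=cv2.connectedComponentsWithStats(hd.astype(np.uint8)); i=1+np.argmax(st[1:,4]); print("handle",X[l==i][:,:2].mean(0).round(1),st[i,4])
    # caddy: tan things with z>120 
    c=r(450,800,-300,-60)&(X[...,2]>118)&(X[...,2]<160); q=X[c]; rc=cv2.minAreaRect(q[:,:2].astype(np.float32)); print("handle board",len(q),np.round(rc[0],1),np.round(rc[1],1),round(rc[2],1),"z",np.percentile(q[:,2],[5,50,95]).round(1))
    o=r(350,850,-60,110)&(X[...,2]>15)
    k,l,st,_=cv2.connectedComponentsWithStats(o.astype(np.uint8))
    for i in range(1,k):
        if st[i,4]>60: q=X[l==i]; print("obj",q[:,:2].mean(0).round(0),q[:,2].max().round(0),st[i,4])
E
```

```text
top table z -0.0
white 1785
[(20, 9), (24, 15), (28, 23), (32, 30), (36, 115), (40, 42), (44, 5), (48, 2), (52, 4), (56, 13), (60, 23), (64, 22), (68, 37), (72, 42), (76, 47), (80, 19), (84, 19), (88, 20), (92, 21), (96, 92), (100, 435), (104, 659), (108, 89), (112, 2)]
flange 1 26 [ 528.7 -163.3] [ 4.7 41.2] 86.6 z [ 97.   98.8 100.  101.  103.8] x [508. 549.] y [-165. -160.]
flange -1 1272 [ 601.3 -241.6] [138.7 206. ] 82.1 z [ 98.8 102.8 104.5 106.1 108.5] x [500. 707.] y [-318. -166.]
board z 18.0 7070
board [557.3 232.3] [199.7 345.9] 76.6 [582.  225.4]
board [0. 0.] [0. 0.] 0.0 [nan nan]
handle [582.  225.4] 7070
handle board 169 [ 598.2 -240.6] [59.1 13.9] 83.6 z [122.  138.  142.5]
obj [818.  -1.] 55.0 341
obj [692. -10.] 126.0 408
obj [681. 105.] 23.0 64
obj [582. -11.] 117.0 223
obj [520.  -9.] 67.0 251
obj [428. -32.] 27.0 115
side table z -1.4
white 2052
[(20, 1), (24, 17), (28, 10), (32, 20), (36, 92), (40, 17), (44, 8), (48, 8), (52, 10), (56, 11), (60, 32), (64, 74), (68, 83), (72, 99), (76, 91), (80, 72), (84, 89), (88, 81), (92, 87), (96, 179), (100, 573), (104, 396), (108, 2)]
flange 1 27 [ 535.4 -162. ] [ 6.7 58.3] 88.6 z [ 93.2  98.4  99.6 100.1 101.4] x [506. 561.] y [-165. -158.]
flange -1 1210 [ 599.4 -240.1] [141.2 206.2] 82.1 z [ 95.1 101.  103.2 104.4 106.2] x [496. 704.] y [-318. -166.]
board z 16.4 3082
board [554.5 233.1] [208.6 349.1] 77.0 [579.1 217.5]
board [0. 0.] [0. 0.] 0.0 [nan nan]
handle [579.1 217.5] 3082
handle board 153 [ 595.8 -241.6] [60.1 13.1] 82.8 z [120.7 137.3 140.4]
obj [814.  10.] 53.0 297
obj [692. -19.] 118.0 400
obj [582. -17.] 115.0 254
obj [517. -14.] 62.0 210
obj [426. -32.] 22.0 63<stdin>:22: RuntimeWarning: Mean of empty slice.
  ret = um.true_divide(
```

```bash
cat >> h.py <<'E'
from scipy.spatial.transform import Rotation as Ro
SEAT=np.array([597.,-241.,12.]);YAW=np.deg2rad(-7.5)
BRD=np.array([598.5,222.5,18.]);BYAW=np.deg2rad(-13.4)
SG=1
def tool(yaw,a=0):
    "tool orientation for caddy of given yaw and back tilt"
    C=Ro.from_euler('z',yaw)*Ro.from_euler('y',a)
    return C.as_matrix()@np.array([[0,SG,0],[SG,0,0],[0,0,-1.]]).astype(float)
def tcp(org,yaw,mid,a,hg=114.):
    "TCP for rear-foot edge at (mid x + 82.5, z) in org's frame: mid=(x,z) of rear foot edge minus (82.5,0)"
    p=np.array([mid[0]+82.5,0,mid[1]])+Ro.from_euler('y',a).apply([-82.5,0,hg])
    return org+Ro.from_euler('z',yaw).apply(p)
def st(tag=""):
    s=sensors.read_state();print(tag,round(s["t"],2),s["eef_pos"].round(1),"F",s["force"].round(2),"M",s["wrist_torque"].round(2),"w",round(s["grip_width"],1));return s
E
python3 - <<'E'
import h
from h import *
for h.SG in(1,-1):
    for o,y,m,a in((SEAT,YAW,(0,0),0),(SEAT,YAW,(0,200),0),(SEAT,YAW,(0,1),.17),(SEAT,YAW,(-150,30),.17),(SEAT,YAW,(-170,160),0),(BRD,BYAW,(0,160),0),(BRD,BYAW,(0,0),0)):
        q=ctrl.solve_ik(tcp(o,y,m,a),tool(y,a)); print(h.SG,m,None if q is None else np.round(q,2))
E
```

```text
1 (0, 0) [-0.52  0.47  1.47 -0.    1.2  -0.39]
1 (0, 200) [-0.52  0.31  1.27 -0.    1.56 -0.39]
1 (0, 1) [-0.48  0.59  1.27 -0.06  1.44 -0.34]
1 (-150, 30) [-0.57  0.28  1.65 -0.07  1.36 -0.42]
1 (-170, 160) [-0.65 -0.02  1.73 -0.    1.44 -0.52]
1 (0, 160) [ 0.22  0.32  1.33 -0.    1.49  0.45]
1 (0, 0) [ 0.22  0.46  1.48 -0.    1.2   0.45]
-1 (0, 0) [-0.52  0.47  1.47 -0.    1.2   2.75]
-1 (0, 200) [-0.52  0.31  1.27 -0.    1.56  2.75]
-1 (0, 1) [-0.48  0.59  1.27 -0.06  1.44  2.8 ]
-1 (-150, 30) [-0.57  0.28  1.65 -0.07  1.36  2.72]
-1 (-170, 160) [-0.65 -0.02  1.73 -0.    1.44  2.62]
-1 (0, 160) [ 0.22  0.32  1.33 -0.    1.49 -2.69]
-1 (0, 0) [ 0.22  0.46  1.48 -0.    1.2  -2.69]
```

```bash
python3 - <<'E'
from h import *
st()
ctrl.move_ptp(tcp(SEAT,YAW,(0,130),0),tool(YAW)); st("above")
print(ctrl.move_l(tcp(SEAT,YAW,(0,0),0),vel=120,threshold=4)); st("down")
p,d=optics.grab_frame("top");np.savez("pics/top1.npz",p=p,d=d);cv2.imwrite("pics/top1.png",cv2.resize(p[90:220,270:410,::-1],None,fx=4,fy=4))
E
```

```text
0.1 [133.  558.8 255.2] F [ 0.09  0.06 -0.55] M [ 0.02  0.02 -0.01] w 85.1
above 3.33 [ 597.3 -240.1  256. ] F [0.28 0.07 0.19] M [0.04 0.04 0.02] w 85.5
False
down 4.57 [ 597.8 -241.4  127.2] F [-0.29 -0.35  0.34] M [ 0.02 -0.01 -0.02] w 85.6
```

View pics/top1.png

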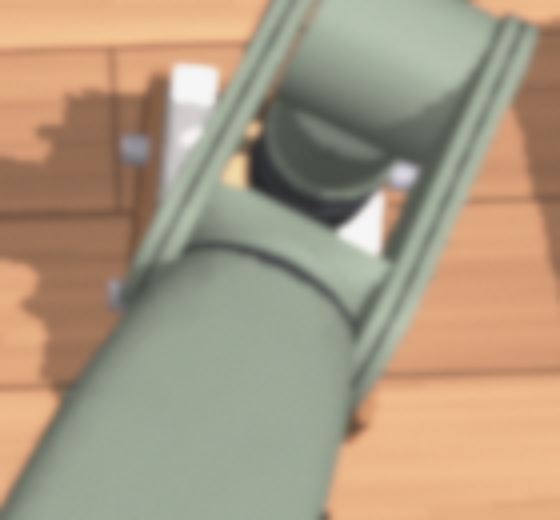

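The arm hides the grip in this view (crop: the wrist is over the cradle at about (320,200)). No contact so far, so I grip and feel from here.

```bash
python3 - <<'E'
from h import *
def F(n=8):
    a=[]
    for _ in range(n): ctrl.hold(.02); s=sensors.read_state(); a.append(np.r_[s["force"],s["wrist_torque"],s["eef_pos"]])
    return np.mean(a,0).round(2)
ctrl.gripper_to(0,70); st("grip")
print(F())
for z in(.5,1,1.5,2):
    print(z,ctrl.move_l(tcp(SEAT,YAW,(0,z),0),vel=10,threshold=12),F())
p,d=optics.grab_frame("side");np.savez("pics/side2.npz",p=p,d=d);cv2.imwrite("pics/side2.png",cv2.resize(p[190:310,250:380,::-1],None,fx=5,fy=5))
E
```

```text
grip 5.28 [ 597.3 -241.1  126.1] F [ 1.28 -0.66  0.69] M [-0.05 -0.11  0.  ] w 11.5
[ 8.4000e-01 -3.1000e-01 -7.0000e-02 -1.0000e-02 -1.4000e-01  2.0000e-02
  5.9725e+02 -2.4107e+02  1.2611e+02]
0.5 False [ 1.0100e+00 -7.1000e-01 -2.4300e+00 -7.0000e-02 -2.1000e-01 -0.0000e+00
  5.9680e+02 -2.4089e+02  1.2610e+02]
1 False [ 5.0000e-02  0.0000e+00 -4.3800e+00 -0.0000e+00 -1.0000e-02 -0.0000e+00
  5.9634e+02 -2.4067e+02  1.2631e+02]
1.5 False [ 1.0000e-01 -9.0000e-02 -4.1100e+00  2.0000e-02 -0.0000e+00  0.0000e+00
  5.9697e+02 -2.4099e+02  1.2746e+02]
2 False [ 1.8000e-01 -5.0000e-02 -4.7400e+00  2.0000e-02  0.0000e+00  3.0000e-02
  5.9702e+02 -2.4101e+02  1.2805e+02]
```

View pics/side2.png

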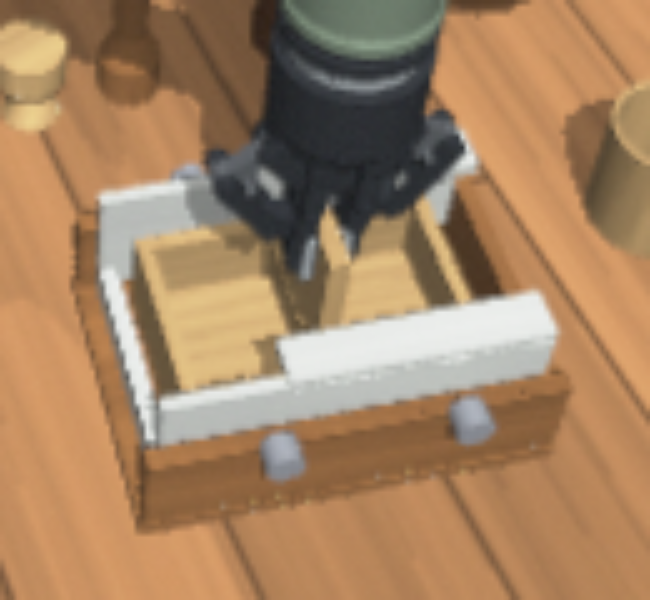

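The handle is gripped centrally (crop around (330,260)) and the caddy weighs about 4.4 N, just off the floor. Next I tilt in small steps, feeling for the flanges.

```bash
cat >> h.py <<'E'
def F(n=8):
    a=[]
    for _ in range(n): ctrl.hold(.02); s=sensors.read_state(); a.append(np.r_[s["force"],s["wrist_torque"]])
    return np.mean(a,0).round(2).tolist()
E
python3 - <<'E'
from h import *
z=2
for a in (.05,.1,.14,.15,.16,.168,.176,.184,.19,.196,.202,.208):
    hit=ctrl.move_l(tcp(SEAT,YAW,(0,z),a),rot=tool(YAW,a),vel=25,threshold=4); f=F(); print(a,hit,f)
    if hit or f[2]<-6.5 or abs(f[4])>.35: break
p,d=optics.grab_frame("side");np.savez("pics/side3.npz",p=p,d=d);cv2.imwrite("pics/side3.png",cv2.resize(p[190:310,250:380,::-1],None,fx=5,fy=5))
st()
E
```

```text
0.05 False [0.22, 0.24, -4.56, -0.03, -0.06, 0.0]
0.1 False [-0.13, -0.02, -4.77, -0.02, -0.13, -0.0]
0.14 False [-0.17, -0.0, -4.6, -0.05, -0.21, -0.0]
0.15 False [0.06, -0.03, -4.55, -0.04, -0.21, 0.02]
0.16 False [0.17, 0.02, -4.68, -0.03, -0.24, -0.01]
0.168 False [0.05, -0.08, -4.61, -0.03, -0.25, 0.02]
0.176 False [-0.17, -0.21, -4.64, -0.03, -0.23, 0.0]
0.184 False [-0.95, -0.2, -6.08, -0.03, -0.23, -0.0]
0.19 False [-3.08, -0.23, -10.17, -0.1, -0.25, 0.02]
 10.99 [ 619.1 -243.8  140.6] F [ -3.73  -0.76 -10.64] M [-0.1  -0.23  0.01] w 11.6
```

View pics/side3.png

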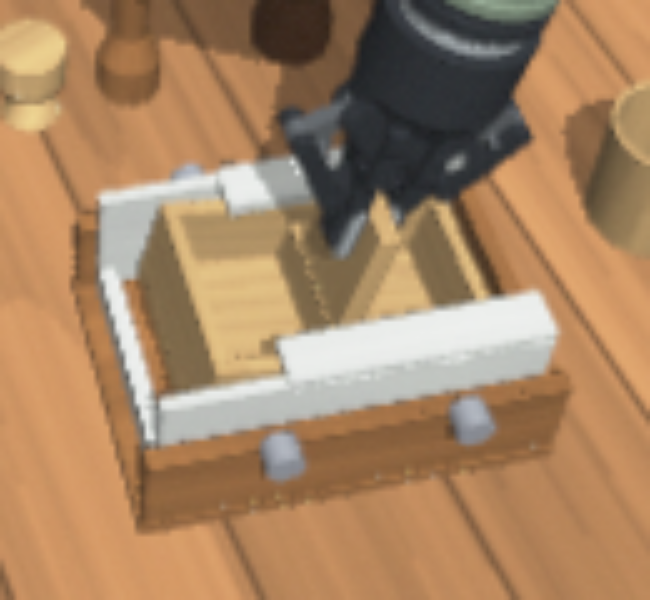

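The flanges touched at a≈0.182, which puts the lip about 26 mm high and agrees with the camera depth. I back off to 0.170 and draw out along the slope.

```bash
python3 - <<'E'
from h import *
a=.17;R=tool(YAW,a);T=np.tan(a)
P=lambda D:tcp(SEAT,YAW,(-D,2+D*T),a)
ctrl.move_l(P(0),rot=R,vel=15); print(0,F())
for D in (8,16,24,34,46,60,80,100,130,160,190):
    hit=ctrl.move_l(P(D),vel=40,threshold=5); print(D,hit,F(5))
    if hit: break
st()
E
```

```text
0 [0.15, -0.4, -4.79, -0.03, -0.32, 0.01]
8 False [0.22, 0.13, -4.63, -0.02, -0.26, -0.02]
16 False [-0.14, 0.22, -4.63, -0.05, -0.24, -0.0]
24 False [-0.18, -0.05, -4.64, -0.04, -0.23, -0.0]
34 False [-0.48, -0.02, -3.98, -0.03, -0.25, -0.0]
46 False [0.08, 0.31, -4.9, -0.04, -0.25, -0.01]
60 False [-0.11, -0.06, -4.39, -0.05, -0.26, 0.0]
80 False [-0.01, -0.47, -4.66, -0.06, -0.26, 0.0]
100 False [0.4, 0.25, -4.83, -0.04, -0.24, -0.01]
130 False [-0.3, 0.14, -4.41, -0.05, -0.25, 0.01]
160 False [0.06, -0.42, -4.0, -0.06, -0.26, -0.01]
190 False [0.25, -0.05, -4.17, -0.04, -0.29, 0.01]
 18.84 [ 429.2 -218.9  173. ] F [ 0.19  0.8  -3.84] M [-0.03 -0.29  0.07] w 11.1
```

No cradle contact while drawing out. Next: lift, level, carry across above the bystanders, and hover over the board.

```bash
python3 - <<'E'
from h import *
ctrl.move_l(tcp(SEAT,YAW,(-190,165),.17),vel=150)
ctrl.move_l(tcp(SEAT,YAW,(-150,175),0),rot=tool(YAW),vel=100); st("lvl")
ctrl.move_ptp(tcp(BRD,BYAW,(0,150),0),tool(BYAW)); st("over")
ctrl.move_l(tcp(BRD,BYAW,(0,20),0),vel=120); st("near"); print(F())
for n in("side","top"):
    p,d=optics.grab_frame(n);np.savez(f"pics/{n}4.npz",p=p,d=d)
    cv2.imwrite(f"pics/{n}4.png",cv2.resize((p[60:240,150:350] if n=="side" else p[80:260,90:290])[:,:,::-1],None,fx=3,fy=3))
# caddy wall-top plane points
for n in("side","top"):
    p,d,X=load(n,4);hsv=cv2.cvtColor(p,cv2.COLOR_RGB2HSV)
    m=(hsv[...,0]<30)&(hsv[...,1]>60)&(hsv[...,2]>120)&(X[...,2]>90)&(X[...,2]<108)&(abs(X[...,0]-598)<130)&(abs(X[...,1]-222)<110)
    q=X[m];rc=cv2.minAreaRect(q[:,:2].astype(np.float32));print(n,len(q),np.round(rc[0],1),np.round(rc[1],1),round(rc[2],1),np.median(q[:,2]))
E
```

```text
lvl 20.21 [ 446.8 -220.9  299.8] F [-0.17  0.38 -4.77] M [ 0.01 -0.02  0.01] w 11.1
over 21.93 [598.8 221.2 282. ] F [ 1.19 -0.32 -4.36] M [-0.02  0.01  0.02] w 11.4
near 23.16 [599.5 222.7 153.3] F [ 1.16 -0.56 -6.02] M [ 0.01  0.   -0.01] w 11.1
[-0.04, -0.15, -4.42, 0.0, -0.01, -0.0]
side 350 [597.6 224. ] [117.5 164.7] 76.7 96.70447312922971
top 360 [595.9 202.8] [ 72.2 165.9] 76.5 98.33825382956046
```

View pics/side4.png

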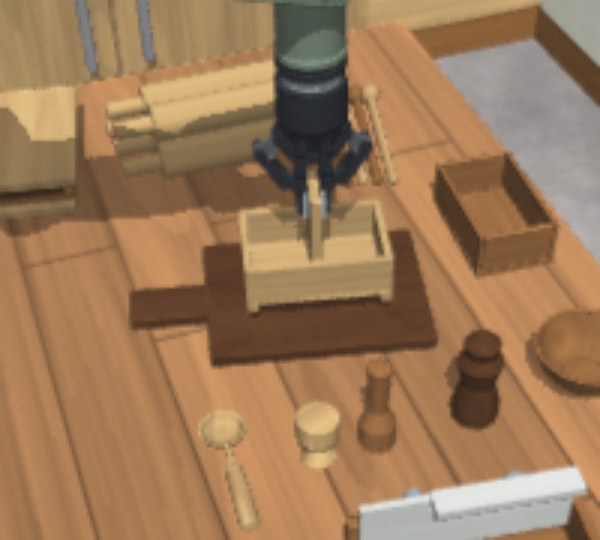

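The side view shows the caddy level above the board, centred (597.6, 224) and parallel to it; bystanders are in place. Setting down.

```bash
python3 - <<'E'
from h import *
ctrl.move_l(tcp(BRD,BYAW,(0,5),0),vel=40)
for z in (4,3,2,1.5,1,.5,0,-.5,-1,-1.5,-2):
    hit=ctrl.move_l(tcp(BRD,BYAW,(0,z),0),vel=10,threshold=5); f=F(4); print(z,hit,f[:3])
    if f[2]>-2: break
ctrl.hold(.4); print(F()); st("down")
ctrl.gripper_to(50); ctrl.gripper_to(85); ctrl.hold(.2); st("open")
ctrl.move_l(tcp(BRD,BYAW,(0,140),0),vel=100)
q=sensors.read_state()["q"].copy(); q[0]+=.9; ctrl.set_joints(q); st("away")
for n in("side","top"):
    p,d=optics.grab_frame(n);np.savez(f"pics/{n}5.npz",p=p,d=d)
    X=cloud(n,d);hsv=cv2.cvtColor(p,cv2.COLOR_RGB2HSV)
    R=(abs(X[...,0]-598)<130)&(abs(X[...,1]-222)<110)
    for a,b in((68,85),(115,150)):
        q=X[R&(X[...,2]>a)&(X[...,2]<b)];rc=cv2.minAreaRect(q[:,:2].astype(np.float32));print(n,len(q),np.round(rc[0],1),np.round(rc[1],1),round(rc[2],1),np.median(q[:,2]),q[:,2].max())
    o=(abs(X[...,0]-600)<250)&(abs(X[...,1]-15)<75)&(X[...,2]>15)
    k,l,s,_=cv2.connectedComponentsWithStats(o.astype(np.uint8))
    print([X[l==i][:,:2].mean(0).round(0).tolist() for i in range(1,k) if s[i,4]>60])
cv2.imwrite("pics/top5.png",cv2.resize(p[:,:,::-1],None,fx=1.5,fy=1.5))
E
```

```text
4 False [0.13, -0.13, -4.65]
3 False [-0.39, -0.02, -4.61]
2 False [-0.22, -0.06, -4.35]
1.5 False [0.13, -0.34, -4.29]
1 False [0.26, 0.04, -4.48]
0.5 False [-0.23, 0.17, -4.61]
0 False [0.34, 0.26, -4.19]
-0.5 False [-1.36, -0.97, -0.05]
[-2.62, -1.01, 4.1, -0.14, 0.5, -0.02]
down 26.98 [598.6 222.5 132.1] F [-3.21 -0.62  4.25] M [-0.13  0.52 -0.  ] w 11.3
open 28.08 [598.5 222.5 131.5] F [-0.45  0.68  0.12] M [-0.03  0.03 -0.04] w 85.0
away 31.64 [198.7 606.3 270.9] F [-0.4   0.25 -0.43] M [ 0.02 -0.03  0.02] w 85.3
side 413 [596.4 222.5] [118.  166.5] 78.1 75.48956277599643 83.59040124213905
side 73 [595.9 221.1] [61.3 11.6] 75.9 142.19071474184756 148.78345123508365
[[814.0, 10.0], [692.0, -19.0], [582.0, -17.0], [517.0, -14.0]]
top 764 [600.7 222.2] [112.4 167. ] 76.3 77.2756118418256 84.7105644556729
top 177 [600.1 221.9] [61.2 12.9] 76.8 143.97136182166736 149.97645751660136
[[818.0, -1.0], [692.0, -10.0], [582.0, -11.0], [520.0, -9.0], [429.0, -32.0]]
```

View pics/top5.png

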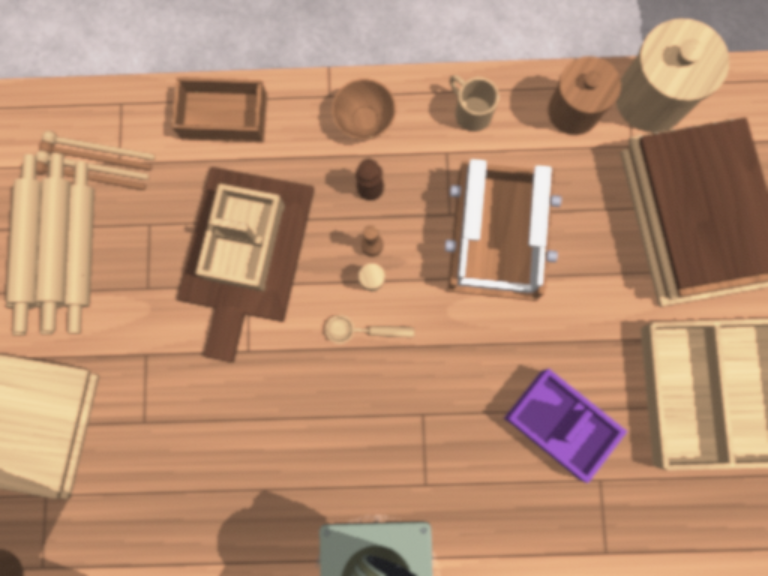

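The top view shows the caddy at (240,237), centred on the board and aligned with it. The cradle is empty, the bystanders have not moved, and the arm is clear. Handing in.

```bash
python3 -c "
from plant import ctrl
ctrl.finish_job()"
```

```text
the job is handed in; nothing more can be done
```

The caddy is out of the cradle and standing released on the cutting board. I handed the job in at about 32 s; no verdict is reported.

- **Taking it out:** I gripped the handle and lifted the caddy about 1 mm (it weighs about 4.5 N). I then tilted it back until its walls touched the flanges at about 0.18 rad. That contact, about 6 N by the wrist reading, puts the lip about 26 mm above the floor, which agrees with the camera depth. I backed off to 0.17 rad and drew it out along the tilt slope without feeling any contact.
- **Setting it down:** I carried it over the bystanders and lowered it onto the board. It pressed on the board with about 4 N while still held, and then I released it.
- **Last checks:**
  - **Position:** the caddy's middle measured (600, 222) mm from the top camera and (596, 222) mm from the side camera, against a board centre of (598.5, 222.5) mm. The cameras differ by about 4 mm in x, well inside the 30 mm tolerance.
  - **Pose:** its length is within about 2° of the board's, and it stands upright at the expected height.
  - **Bystanders:** the mill, egg cup and pestle measured the same in both cameras as at the start. The spoon was within 1 mm in the top camera; the final side check did not pick it up.
- **What I could not see:** the arm hid the grip in the top view, so I relied on the side camera and the force readings there. None of the checks failed.

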